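Pin the two swing arms of a bench mount in line

ROBOT

A 6-joint arm with a two-finger parallel gripper is mounted at the origin on a cart in front of the work surface, level with it; the furniture and walls round the work are solid. World frame = base frame: x ahead of the robot, y to its left, z up, the work surface at z = 0. Lengths are in m, angles in rad, forces in N, time in s.
With the tool pointing down it reaches from about 0.3 to 0.875 m from the base axis. Payload 6.4 kg.
Tool frame: the origin (TCP) lies midway between the tips of the shut fingers; the grasp point (between the pads) lies 19 mm behind it; z points along the fingers, y is the line along which they close (so a half turn about z gives the same grasp; the last joint's range is limited). The gripper opens to 85 mm and grips with 20 to 120 N. Pads are 22 mm wide; open, the fingers measure 114 mm over their backs; the gripper's body (76 mm by 85 mm) begins 54 mm behind the grasp point. The pads swing forward as they close: fully open they stand 13 mm farther back than shut.
Start: joints at [1.1, 0.181, 1.607, -0, 1.354, -0.206], TCP at [0.15, 0.555, 0.231] pointing down, gripper open.
Joint ranges: [-2.99, 2.99], [-0.89, 2.07], [0.3, 2.58], [-1.14, 4.28], [0, 2.63], [-3.12, 3.12]. Speed limits (rad/s): [2.57, 2.57, 3.01, 3.14, 3.14, 3.14].

INTERFACE

Orientations are given as a unit quaternion [w, x, y, z].
In Python, from bench import sensors, vision, ctrl gives the robot as it stands.
- The arm moves only by the tool carry_out, never from a script. Its argument "deltas" is text: rows parted by semicolons, each of 7 numbers parted by spaces: the shift along the tool's x, y, z in mm, then the turn, a rotation vector about the tool's x, y, z in rad, then the closure, from 0 (fully open) to 1 (shut). In form: tx ty tz ax ay az claw; .... A call has 1 to 12 rows; each row is the pose to reach, as a shift and turn from the pose commanded when the call began, along the tool's axes at that moment; what a row does not reach only later rows make up. A row lasts 1/8 s, in which the tool goes at most 62.5 mm and 10.7 degrees, less where a joint would pass 70% of its speed; a pose out of reach is approached as far as the arm can. A call with a gripper value outside its range is refused whole. The fingers move at their own pace and stop on an object; the grip force is fixed at half the most. Time passes only in rows, so rows that repeat a pose let the fingers close. It gives the time, the measured TCP pose, the force, the opening and the grip force at its end, in the units of the state.
- sensors.get_obs(): the state, without advancing time (a new reading comes with each control period).
- vision.camera(name): name is "scene" or "top" or "wrist"; returns the picture (420x560x3 uint8, blue, green, red); there is no depth.
- vision.camera_model(name): a dict with "K" (3x3 intrinsics, pixels), "extrinsics" (4x4, takes a point from world to camera coordinates); the wrist camera has in their place "hand_eye" (4x4, takes a point from camera to tool coordinates, whose origin is the TCP and whose axes are the flange's). Camera axes: x right, y down, z forward; pixel columns grow to the right and rows downward; lengths in m; the calibration is good to about 2 mm. The wrist camera is an equidistant fisheye: a pixel r from the principal point sees the ray r / f radians off the axis. A picture is of the moment at which its call begins: read the wrist's pose just before it. camera_model takes no time and is no camera call.
- ctrl.hand_in(): hands the job in; it is judged then, once.
The state is a dict: "time_s": time; "q": joint angles; "dq": joint speeds; "joint_efforts": joint torques, N m; "eef_pos": TCP position; "eef_rot": TCP orientation; "wrist_force": force on the tool from outside, world axes, zero at the start; "torque": the same for the moment, N m; "opening": opening from 0.0 (shut) to 1.0 (fully open); "grasp_force": force on a finger pad.
Only numpy, scipy, OpenCV 4.12 (cv2) and the standard library are available. Lean on these libraries where they do the work, as an engineer would, in place of code of your own. Each camera call takes 0.05 s, during which the arm holds its last target. There are 200 camera calls.

TASK

Line up the two swing arms on the bench mount and lock them: take the tapered alignment pin out of its stand, feel its tip down through the holes of both arms, work the arms over until their holes lie over the hole in the block, and drive the pin fully home, upright with its collar flat on the upper arm. The lower arm is out of line by an amount you cannot read, so find its hole by touch or sight. Let go of the pin and leave everything else on the bench where it is.

Things in the scene. Friction and masses are not known exactly. Their poses are not given: they have to be found in the camera images.
- mount: Heavy grey block fixed to the bench, 180 (x) x 90 (y) mm, its top 50 mm above the bench; foot flange 200 x 112 mm, 10 mm high. Origin: on the bench under the axis of its locking hole; +x points from that hole to the pivot stud 100 mm away, z up. On it lie two alike flat metal arms, one on the other, that turn about the stud.
- mount_hole (a point): centre of the locking hole's mouth on the block's top face, 50 mm above the bench; axes as the mount's. The hole is vertical, 20.8 mm in diameter with a 2 mm chamfer, and goes right through the block. It is under the arms' end plates.
- upper_arm_hole (a point): centre of the hole in the upper arm, on its top face (67 mm above the bench); +x points along the arm to the pivot. Each arm is 8 mm thick, ending in a plate 50 (along it) x 90 mm with a 20.8 mm through hole (2 mm chamfer) 100 mm from the pivot. The upper arm lies 59 to 67 mm above the bench.
- upper_arm (a joint): angle of the upper arm about the stud (rad), 0 in line with the block's hole, positive anticlockwise from above (its hole then moves to the mount's -y); limits +-0.35. Each arm turns by itself, takes about 2.5 N sideways at its hole to move, and stays where it is pushed.
- pivot (a point): top of the pivot stud, on its axis, 82 mm above the bench; stud cap 24 mm across. The lower arm (50 to 58 mm above the bench) turns on it too, under the upper one. At first its hole is off line by an unreported amount, up to 24 mm to either side (mount's y); no pose of it is given: find it by touch with the pin's tip or by sight.
- pin: Steel alignment pin, about 0.22 kg, loose, upright in the pin stand at first. Origin: on its axis at the underside of the collar, z up along the axis. Above: collar 32 mm across, 6 mm thick, then a flat grip tang 26 mm (pin's x) by 16 mm (pin's y), 6 to 42 mm above the origin: grip it across the 16 mm. Driven home, the collar lies on the upper arm.
- pin_tip (a point): end of the pin's tip, on its axis, 60 mm below the pin's origin; axes as the pin's. The shank below the collar is straight, 18 mm in diameter, for 25 mm, then tapers evenly over 33 mm to 10 mm, then ends in a small blunt point 2 mm long, 8 mm across.
- pin_stand: fixed grey plastic block 52 x 52 mm, 64 mm high (foot 66 x 66 mm), with a vertical 22 mm through hole in which the pin stands, collar on its top. Origin: on the bench under the hole's axis
- slide_box: closed flat-sided box for microscope slides, 34 x 82 x 66 mm high, loose; bystander. Origin at the centre of its underside
- timer: white count-down timer lying on its back, 58 x 68 x 20 mm, loose; bystander. Origin at the centre of its underside
- petri_dish: flat round covered dish, 90 mm across, 15 mm high, loose; bystander. Origin at the centre of its underside
- amber_bottle: narrow brown glass bottle, 62 mm across, 164 mm high, loose; bystander. Origin at the centre of its underside
- pen: marker pen lying flat, 140 mm long, 13 mm thick, loose; bystander. Origin at the centre of its underside
- tube: capped plastic tube standing on its skirt, 35 mm across, 111 mm high, loose; bystander. Origin at the centre of its underside
There are look-alikes about, which are no part of the job. There is more than one size of the pin; the job needs the smallest.

How it is judged:
On the way, in this order (a step that is already met when the one before it is completed fails the run):
1. the pin is drawn clear of its stand (horizontal distance between pin and pin_stand above 0.06 m and height (world z) of pin_tip above 0.055 m), for 0.1 s.
2. the pin's tip has gone through both arms and is in the block's hole (z of pin_tip in the frame of mount_hole below -0.006 m and horizontal distance between pin_tip and mount_hole below 0.01 m), for 0.1 s.
At the end, for the whole second after the job is handed in: The pin stands in the block's hole through both arms, fully home (collar within 3.5 mm of resting on the upper arm), within 4 mm of the hole's axis and within 0.08 rad of upright; the upper arm's hole lies within 4 mm of the block's hole; the pin is at rest (z of pin in the frame of mount_hole between 0.012 and 0.0205 m and horizontal distance between each of pin, upper_arm_hole and mount_hole below 0.004 m and angle between pin's own z axis and vertical below 0.08 rad and linear speed of pin below 0.02 m/s); the robot touches nothing.
It fails at once if one of the loose bystanders pushed more than 30 mm from its place (distance of any of slide_box, timer, petri_dish, amber_bottle, pen, tube from where it was at the start of the episode above 0.03 m).
It also fails if it takes over 61 s, if anything falls off the work surface, if the arm or the gripper's body presses on something with over 40 N, if the wrist force passes 120 N, or if a joint passes its speed limit or range.

## Working session

There is one attempt and no reset: what is moved stays moved. The work goes in short steps, Python scripts to look and compute and a tool call to move; the robot and the scene stay as the last step left them, time stands still between calls to the robot, and variables do not carry over. Pictures are saved under pics/ and viewed, at most 10 in all, crops included, and the job is handed in when it is done.

Besides the shell and the picture viewer there is one more tool, called after "Call:" as name(argument=value, ...) on one line, values as JSON. carry_out: Moves the arm, as the interface text tells. Its arguments: {"type":"object","properties":{"deltas":{"type":"string"}},"required":["deltas"]}

```bash
mkdir -p pics; ls; cat > h.py <<'E'
import numpy as np, cv2
from scipy.spatial.transform import Rotation as R
from bench import sensors, vision, ctrl
def rot(q): return R.from_quat([q[1],q[2],q[3],q[0]]).as_matrix()
def snap(n,f):
    o=sensors.get_obs(); im=vision.camera(n); cv2.imwrite(f'pics/{f}.png',im); np.savez(f'pics/{f}.npz',p=o['eef_pos'],q=o['eef_rot']); return im,o
def ray(n,uv,f=None):
    m=vision.camera_model(n); K=np.array(m['K'])
    a=np.array([(uv[0]-K[0,2])/K[0,0],(uv[1]-K[1,2])/K[1,1]])
    if n=='wrist':
        H=np.array(m['hand_eye']); r=np.hypot(*a); d=np.r_[a/max(r,1e-9)*np.sin(r),np.cos(r)]
        z=np.load(f'pics/{f}.npz'); M=rot(z['q']); return M@H[:3,3]+z['p'], M@H[:3,:3]@d
    E=np.array(m['extrinsics']); return -E[:3,:3].T@E[:3,3], E[:3,:3].T@np.r_[a,1]
def onz(n,uv,z,f=None):
    o,d=ray(n,uv,f); return o+d*(z-o[2])/d[2]
E
python3 - <<'E'
from h import *
a,o=snap('top','top0'); b,_=snap('scene','scene0'); c,_=snap('wrist','wrist0')
print(o)
for n in('top','scene','wrist'): print(vision.camera_model(n))
cv2.imwrite('pics/m0.png',np.vstack([np.hstack([cv2.resize(b,(400,300)),cv2.resize(c,(400,300))])]))
E
```

```text
pics
{'time_s': 0.0, 'q': array([ 1.09966749e+00,  1.81540911e-01,  1.60799166e+00,  8.99070896e-06,
        1.35377633e+00, -2.06259683e-01]), 'dq': array([ 0.00105421,  0.00125967, -0.00114349,  0.00055612,  0.00044362,
        0.00069074]), 'joint_efforts': array([-1.57850402e-03, -4.44868612e+01, -3.51333046e+01, -4.09917002e-04,
        9.05657391e-03,  1.88316767e-05]), 'eef_pos': array([0.15023444, 0.55447097, 0.23039211]), 'eef_rot': array([-2.89257377e-04,  1.32048702e-01,  9.91242858e-01, -8.07917808e-04]), 'wrist_force': array([ 0.13848617, -0.5445525 ,  0.33133705]), 'torque': array([-0.0333502 , -0.03681624,  0.03938874]), 'grasp_force': 0.0, 'opening': 1.0025697810496037}
{'K': array([[516.16809732,   0.        , 275.72095922],
       [  0.        , 516.16809732, 211.25174072],
       [  0.        ,   0.        ,   1.        ]]), 'extrinsics': array([[ 0.00770377, -0.99987552, -0.0137696 ,  0.10505975],
       [-0.99106638, -0.00580096, -0.13324334,  0.53017581],
       [ 0.13314688,  0.01467306, -0.99098769,  1.47456672],
       [ 0.        ,  0.        ,  0.        , 
[... 347 characters left out ...]
0036262e-01],
       [ 3.80407521e-01,  6.64915903e-01, -6.42788426e-01,
         1.06034804e+00],
       [ 0.00000000e+00,  0.00000000e+00,  0.00000000e+00,
         1.00000000e+00]])}
{'K': array([[325.1922621 ,   0.        , 279.22883232],
       [  0.        , 325.1922621 , 204.02964024],
       [  0.        ,   0.        ,   1.        ]]), 'hand_eye': array([[-7.30324573e-04, -9.49585651e-01, -3.13506870e-01,
         8.06674405e-02],
       [ 9.99999596e-01, -8.57587227e-04,  2.68026816e-04,
        -4.88163220e-04],
       [-5.23373906e-04, -3.13506547e-01,  9.49585894e-01,
        -1.44030268e-01],
       [ 0.00000000e+00,  0.00000000e+00,  0.00000000e+00,
         1.00000000e+00]])}
```

View pics/top0.png

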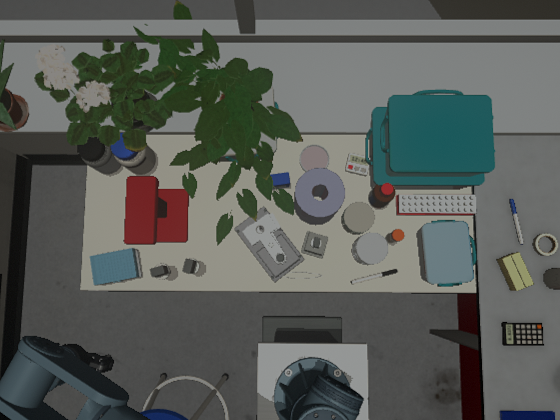

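View pics/scene0.png

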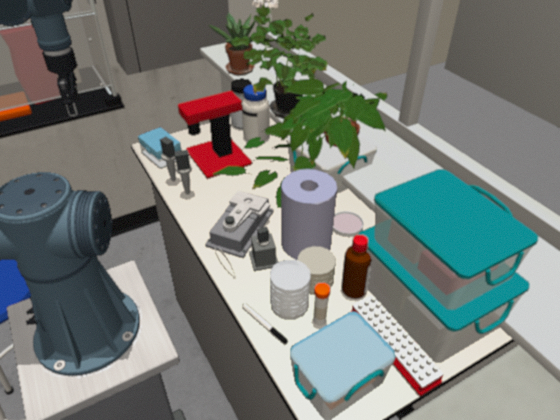

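The top view shows the mount around (270,243) and the pin in its stand at (315,243). The larger look-alike pins are at (160,271) and (190,267). The scene view shows the same, with the plant and the lilac roll behind the mount.

```bash
python3 - <<'E'
from h import *
a=cv2.imread('pics/top0.png')[200:290,225:345]; b=cv2.imread('pics/scene0.png')[180:280,195:295]
cv2.imwrite('pics/c1.png',np.hstack([cv2.resize(a,(480,360),interpolation=cv2.INTER_CUBIC),cv2.resize(b,(320,320),interpolation=cv2.INTER_CUBIC).__class__ and cv2.copyMakeBorder(cv2.resize(b,(320,320),interpolation=cv2.INTER_CUBIC),0,40,0,0,cv2.BORDER_CONSTANT)]))
for uv in((253,241),(315,243)): print(onz('top',uv,0.067), onz('top',uv,0.1))
E
```

```text
[0.43950067 0.17221714 0.067     ] [0.43699805 0.17028779 0.1       ]
[ 0.43498629 -0.00407317  0.067     ] [ 0.43258526 -0.00203518  0.1       ]
```

View pics/c1.png

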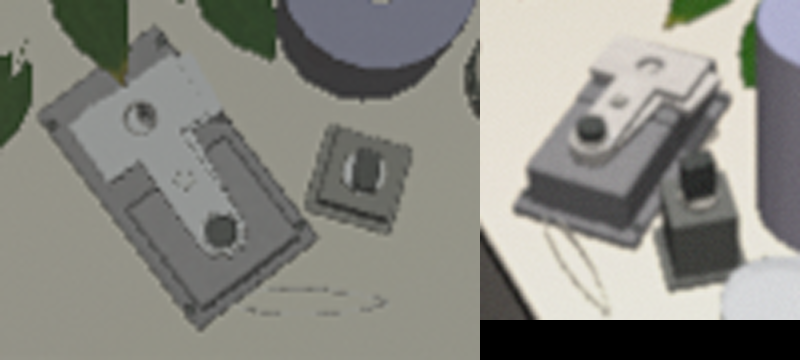

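The crop shows the upper arm's hole at about top px (260,229), the pivot cap at (280,257.5) and the pin tang at (316.5,243). I'll move above the pin for a wrist view.

Call:
carry_out(deltas="-42 -47 -20 0 0 0 0; -84 -94 -20 0 0 0 0; -126 -141 -20 0 0 0 0; -168 -188 -20 0 0 0 0; -210 -235 -20 0 0 0 0; -252 -282 -20 0 0 0 0; -294 -329 -20 0 0 0 0; -336 -376 -20 0 0 0 0; -378 -423 -20 0 0 0 0; -417 -462 -20 0 0 0 0; -417 -462 -20 0 0 0 0; -417 -462 -20 0 0 0 0")

```text
time_s: 1.65
eef_pos: [0.4316, -0.0, 0.2508]
eef_rot: [-0.001, 0.133, 0.991, 0.0]
wrist_force: [0.5, 0.8, -0.1]
opening: 1.0
grasp_force: 0.0
```

```bash
python3 - <<'E'
from h import *
im,o=snap('wrist','w1'); print(o['time_s'],o['eef_pos'],o['eef_rot'])
cv2.imwrite('pics/w1b.png',cv2.resize(im,(800,600),interpolation=cv2.INTER_CUBIC))
E
```

```text
1.65 [ 4.31592316e-01 -4.41951654e-05  2.50821454e-01] [-6.92728068e-04  1.32591095e-01  9.91170543e-01  2.74906582e-04]
```

View pics/w1b.png

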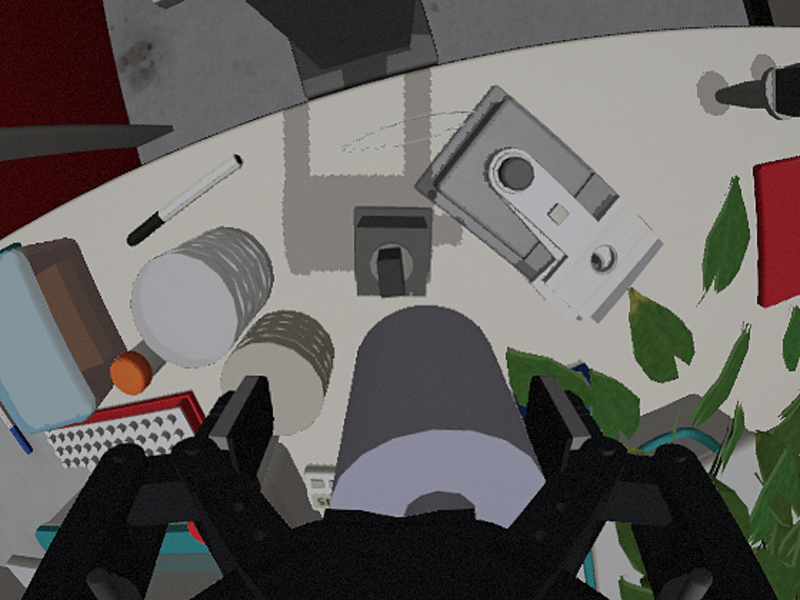

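The wrist view (800x600) shows the pin tang at about (390,270), the upper hole at (603,260) and the stud at (515,175). The roll sits just behind the pin. I'll zoom in and work out positions.

```bash
python3 - <<'E'
from h import *
im=cv2.imread('pics/w1.png'); a=im[140:215,240:310]; b=im[60:230,330:470]
cv2.imwrite('pics/c2.png',np.hstack([cv2.resize(a,(400,428),interpolation=cv2.INTER_CUBIC),cv2.resize(b,(352,428),interpolation=cv2.INTER_CUBIC)]))
s=0.7
for n,uv,z in(('hole',(603,260),.067),('stud',(515,175),.082)): print(n,onz('wrist',np.array(uv)*s,z,'w1'))
for n,uv,z in(('hole',(260.2,229.2),.067),('stud',(280.2,257.5),.082),('tang',(316.5,243),.106)): print(n,onz('top',uv,z))
# roll front: base & top rim front
print('roll base front',onz('top',(318,222),0.0),'wrist rim front top px ray; base left/right', [onz('wrist',np.array(p)*s,0,'w1') for p in((375,312),(430,305),(490,315))])
# roll top hole centre from top and wrist hole (440,500)?
o1,d1=ray('top',(320,192)); o2,d2=ray('scene',(310,185))
t=np.linalg.lstsq(np.c_[d1,-d2],o2-o1,rcond=None)[0]; print('roll top',o1+t[0]*d1,o2+t[1]*d2)
E
```

```text
hole [0.47487359 0.15243309 0.067     ]
stud [0.39333288 0.09214013 0.082     ]
hole [0.47336071 0.15210817 0.067     ]
stud [0.39256274 0.09441064 0.082     ]
tang [ 0.43217651 -0.00580743  0.106     ]
roll base front [ 0.50267337 -0.01731221  0.        ] wrist rim front top px ray; base left/right [array([ 0.49231408, -0.03942126,  0.        ]), array([0.49895383, 0.01048222, 0.        ]), array([0.52333078, 0.06181378, 0.        ])]
roll top [ 0.56013447 -0.00974571  0.19315433] [ 0.56203851 -0.01067501  0.19355043]
```

View pics/c2.png

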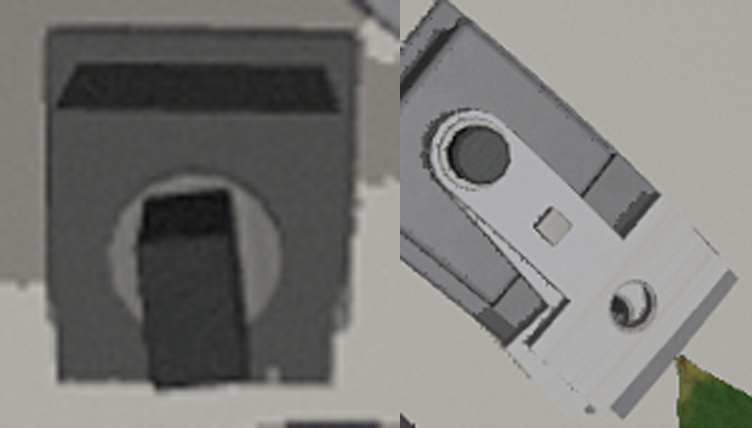

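The zoom shows the tang top face clearly. Inside the upper hole there is a bright crescent upper-right, so the lower arm's hole is shifted to the image lower-left. I'll compute these along with the leaf height.

```bash
python3 - <<'E'
from h import *
c=np.array([(138,240),(232,232),(247,378),(155,387)])/5.714+[240,140]
P=np.array([onz('wrist',p,.106,'w1') for p in c]); print(P, P.mean(0))
l=(P[3]-P[0]+P[2]-P[1])/2; print('long',np.linalg.norm(l),np.degrees(np.arctan2(l[1],l[0])),'short',np.linalg.norm(P[1]-P[0]),np.linalg.norm(P[2]-P[3]))
h=np.array([(110,255),(280,255),(195,175)])/5.714+[240,140]; print('collar',[onz('wrist',p,.070,'w1') for p in h])
o1,d1=ray('top',(255.5,220)); o2,d2=ray('wrist',np.array((632,290))*.7,'w1')
t=np.linalg.lstsq(np.c_[d1,-d2],o2-o1,rcond=None)[0]; print('leaf',o1+t[0]*d1,o2+t[1]*d2)
M=rot(np.load('pics/w1.npz')['q']); print(M)
E
```

```text
[[ 0.42131458 -0.011922    0.106     ]
 [ 0.42403022  0.00297117  0.106     ]
 [ 0.44848117 -0.00112633  0.106     ]
 [ 0.44599946 -0.01611818  0.106     ]] [ 0.43495636 -0.00654883  0.106     ]
long 0.024915432713377605 -9.58070687876676 short 0.015138728979083011 0.015195870345851672
collar [array([ 0.43106686, -0.02163671,  0.07      ]), array([0.43919861, 0.00802517, 0.07      ]), array([ 0.42088315, -0.00283951,  0.07      ])]
leaf [0.49720241 0.16471092 0.08849577] [0.49657147 0.16523771 0.08845053]
[[-9.64838243e-01  2.62841156e-01 -1.30032298e-03]
 [ 2.62840394e-01  9.64839052e-01  7.28657759e-04]
 [ 1.44612364e-03  3.61259467e-04 -9.99998889e-01]]
```

Call:
carry_out(deltas="22 56 40 0 0 0 0; 43 113 60 0 0 0 0; 43 113 60 0 0 0 0; 43 113 60 0 0 0 0")

```text
time_s: 2.2
eef_pos: [0.4194, 0.1216, 0.1914]
eef_rot: [0.0, 0.13, 0.992, -0.0]
wrist_force: [0.5, -0.4, 0.0]
opening: 1.0
grasp_force: 0.0
```

```bash
python3 - <<'E'
from h import *
im,o=snap('wrist','w2'); print(o['time_s'],o['eef_pos'])
p=[]
z=np.load('pics/w2.npz');m=vision.camera_model('wrist');H=np.array(m['hand_eye']);M=rot(z['q'])
def proj(X):
    c=H[:3,:3].T@(M.T@(np.array(X)-z['p'])-H[:3,3]); r=np.arccos(c[2]/np.linalg.norm(c)); return m['K'][:2,2]+m['K'][0,0]*r*c[:2]/np.hypot(*c[:2])
u=proj((.4745,.1523,.067)); print(u,proj((.393,.093,.082)))
a=im[60:270,190:400]; x,y=u.round().astype(int); b=im[y-22:y+22,x-22:x+22]
cv2.imwrite('pics/c3.png',np.hstack([cv2.resize(a,(400,400),interpolation=cv2.INTER_CUBIC),cv2.resize(b,(400,400),interpolation=cv2.INTER_CUBIC)])); print(x-22,y-22)
E
```

```text
2.2 [0.41942724 0.12158512 0.19137422]
[327.63434988 242.69033301] [237.07327348 179.12987095]
306 221
```

View pics/c3.png

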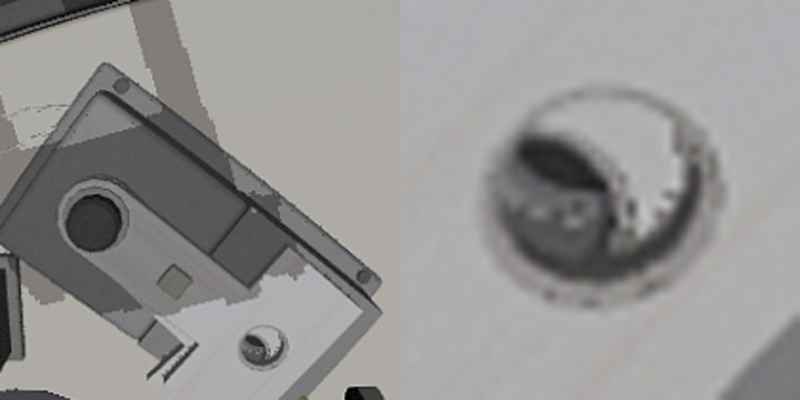

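The close-up shows the upper hole centred near crop (603,196). Lower-arm metal shows bright at upper right, and its rim arc runs (600,185)-(632,250). The block top is grey, with a dark patch at (560,165). Next I fit the mount frame from the flange edges and the lower hole from its arc.

```bash
cat > m.py <<'E'
from h import *
from scipy.optimize import minimize_scalar
g=cv2.cvtColor(cv2.imread('pics/w2.png'),cv2.COLOR_BGR2GRAY).astype(np.float32); g=cv2.GaussianBlur(g,(0,0),.7)
W=lambda p,z:onz('wrist',p,z,'w2')[:2]
def edge(a,b,z,n=30,h=5):
    a,b=np.array(a,float),np.array(b,float); t=(b-a)/np.linalg.norm(b-a); nn=np.array([t[1],-t[0]]); P=[]
    for s in np.linspace(.1,.9,n):
        k=np.arange(-h,h+.1,.25); q=a+s*(b-a)+k[:,None]*nn
        v=cv2.remap(g,q[:,0].astype(np.float32)[None],q[:,1].astype(np.float32)[None],1)[0]
        P.append(W(q[np.argmax(np.abs(np.gradient(v)))],z))
    P=np.array(P,np.float32); vx,vy,x,y=cv2.fitLine(P,cv2.DIST_HUBER,0,.001,.001).ravel()
    r=np.abs((P-[x,y])@[-vy,vx]); return np.array([x,y]),np.array([vx,vy]),np.median(r)
c=lambda x,y:(190+x/1.905,60+y/1.905)
e1=edge(c(103,63),c(382,290),.01); e2=edge(c(103,63),c(0,220),.01)
for e in(e1,e2): print(e[0],np.degrees(np.arctan2(e[1][1],e[1][0])),e[2])
stud=W(c(92,222),.082); s2=W(c(96,214),.067)
h=lambda x,y:(306+(x-400)/9.09,221+y/9.09)
up=W(h(603,196),.067); print('stud',stud,s2,'up',up,'dist',np.linalg.norm(up-stud))
d=e1[1]*np.sign(e1[1]@(stud-up)); n=np.array([-d[1],d[0]]) # mount x,y
print('flange to stud dist',(e1[0]-stud)@n,'to hole',(e1[0]-up)@n,'end flange from stud',(e2[0]-stud)@d)
mh=stud-.1*d; print('mount hole',mh,'upper in mount',(up-mh)@d,(up-mh)@n)
A=np.array([W(h(*p),.058) for p in((600,185),(615,208),(625,230),(632,250))])
f=lambda a:np.sum((np.linalg.norm(A-(stud-.1*(R.from_euler('z',a).as_matrix()[:2,:2]@d)),axis=1)-.0124)**2)
for b in((-.3,0),(0,.3),(-.3,.3)):
    r=minimize_scalar(f,bounds=b,method='bounded'); print('lower ang',r.x,'hole y',-.1*np.sin(r.x),r.fun**.5)
print('arc in mount',[( (a-mh)@d,(a-mh)@n) for a in A])
for p in((520,150),(560,180),(605,190),(520,135)): q=W(h(*p),.05)-mh; print('dark@.05',q@d,q@n)
E
python3 m.py
```

```text
[0.4059839  0.17511556] 37.40502 0.00012465774
[0.36010018 0.06254572] -52.4266 0.00016457
stud [0.39120312 0.09458411] [0.39111678 0.09457782] up [0.47454853 0.15295165] dist 0.1017508077334115
flange to stud dist -0.054992549355837916 to hole -0.059255432533461216 end flange from stud 0.044168546488478934
mount hole [0.47063925 0.15532867] upper in mount -0.0016614690786774852 0.004262883177623291
lower ang -0.1545579717898579 hole y 0.01539433552547359 0.0026573404193435857
lower ang 0.016619074969272455 hole y -0.0016618309965999905 0.0058171062375722195
lower ang -0.1545599808875937 hole y 0.015394534040306227 0.002657340415078726
arc in mount [(np.float64(-0.004347333418822368), np.float64(0.005915377552778419)), (np.float64(-0.007363778577287185), np.float64(0.006967786775283717)), (np.float64(-0.009903249290800697), np.float64(0.008259930356223731)), (np.float64(-0.012051193913341455), np.float64(0.009576818370956211))]
dark@.05 0.0019121661762795347 0.010119311412036314
dark@.05 -0.003814449539447489 0.010203301057471985
dark@.05 -0.008492120718004896 0.008165361815844825
dark@.05 0.0030419310537643444 0.008786122205491416
```

Call:
carry_out(deltas="-20 -50 0 0 0 -0.05 0; -40 -100 0 0 0 -0.09 0; -48 -120 20 0 0 -0.09 0; -48 -120 70 0 0 -0.09 0; -48 -120 100 0 0 -0.09 0; -48 -120 115 0 0 -0.09 0; -48 -120 115 0 0 -0.09 0; -48 -120 115 0 0 -0.09 0; -48 -120 115 0 0 -0.09 0.95; -48 -120 115 0 0 -0.09 0.95; -48 -120 115 0 0 -0.09 0.95; -48 -120 115 0 0 -0.09 0.95")

```text
time_s: 3.75
eef_pos: [0.4353, -0.0081, 0.0766]
eef_rot: [0.0, 0.087, 0.996, -0.0]
wrist_force: [0.4, -0.3, -0.8]
opening: 0.175
grasp_force: 58.4
```

Call:
carry_out(deltas="0 0 0 0 0 0 0.95; 0 0 0 0 0 0 0.95; 0 0 0 0 0 0 0.95")

```text
time_s: 4.12
eef_pos: [0.4353, -0.0081, 0.0766]
eef_rot: [0.0, 0.087, 0.996, 0.0]
wrist_force: [-1.6, 1.5, 5.8]
opening: 0.18
grasp_force: 59.0
```

Call:
carry_out(deltas="0 0 -45 0 0 0 0.95; 0 0 -90 0 0 0 0.95; 0 30 -90 0 0 -0.1 0.95; -3 70 -90 0 0 -0.25 0.95; -6 110 -90 0 0 -0.4 0.95; -10 150 -90 0 0 -0.55 0.95; -10 165 -90 0 0 -0.7 0.95; -10 165 -90 0 0 -0.827 0.95; -10 165 -90 0 0 -0.827 0.95; -10 165 -90 0 0 -0.827 0.95; -10 165 -90 0 0 -0.827 0.95")

```text
time_s: 5.5
eef_pos: [0.4735, 0.1523, 0.1661]
eef_rot: [-0.0, -0.319, 0.948, -0.0]
wrist_force: [-0.1, 0.1, -2.4]
opening: 0.174
grasp_force: 60.2
```

```bash
python3 - <<'E'
from h import *
im,o=snap('wrist','w3'); print(o['time_s'],o['eef_pos'],o['eef_rot'],o['wrist_force'],o['opening'])
cv2.imwrite('pics/c4.png',cv2.resize(im,(800,600),interpolation=cv2.INTER_CUBIC))
E
```

```text
5.5 [0.47347532 0.15232052 0.16614965] [-1.35022505e-04 -3.19472542e-01  9.47595524e-01 -1.91194021e-06] [-0.08734297  0.14784669 -2.36922471] 0.17408031774600433
```

View pics/c4.png

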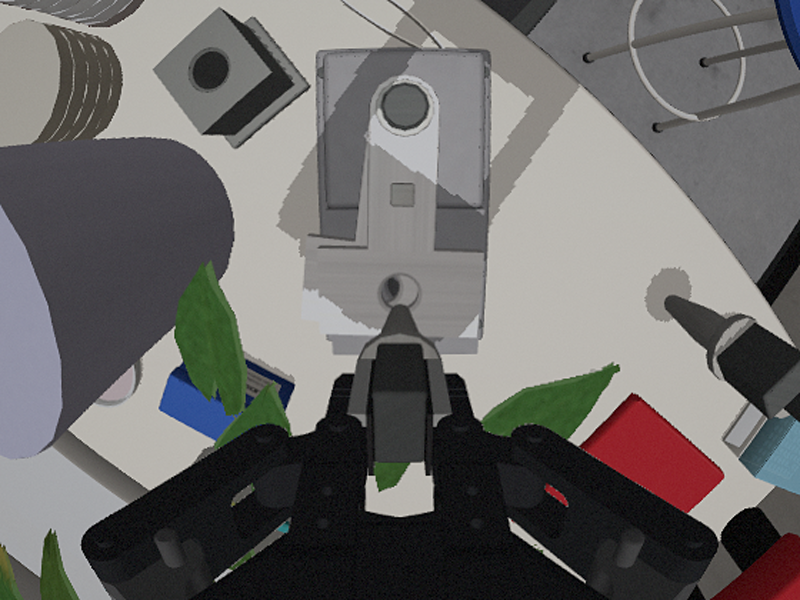

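The pin hangs upright with its tip at (400,308), just behind the upper hole at (401,291). The lower hole shows dark on the left, which is mount +y. I'll check the tip's horizontal offset from the hole.

```bash
python3 - <<'E'
from h import *
M=rot(np.load('pics/w3.npz')['q']);p=np.load('pics/w3.npz')['p']
for n,uv,z in(('tip',(400,308),.0935),('hole',(401,291),.067),('stud',(405,105),.082)):
    X=onz('wrist',np.array(uv)*.7,z,'w3'); print(n,X,'tool mm',(M.T@(X-p))*1000)
E
```

```text
tip [0.4726571  0.15221824 0.0935    ] tool mm [ 0.69445118  0.40799213 72.64986161]
hole [0.47214495 0.15258895 0.067     ] tool mm [ 0.870794    1.01092669 99.14995774]
stud [0.39232458 0.09418328 0.082     ] tool mm [99.76403769  2.85674158 84.17553669]
```

Call:
carry_out(deltas="0 0.5 15 0 0 0 0.95; 0 0.5 25 0 0 0 0.95; 0 0.5 32 0 0 0 0.95; 0 0.5 32 0 0 0 0.95; 0 0.5 32 0 0 0 0.95")

```text
time_s: 6.18
eef_pos: [0.4735, 0.1531, 0.1345]
eef_rot: [0.0, -0.32, 0.947, -0.0]
wrist_force: [-0.2, -0.0, -3.2]
opening: 0.182
grasp_force: 60.2
```

Call:
carry_out(deltas="0 -2 0 0 0 0 0.95; 0 -4 0 0 0 0 0.95; 0 -6 0 0 0 0 0.95; 0.5 -8 0 0 0 0 0.95; 0.5 -10 0 0 0 0 0.95; 1 -12 0 0 0 0 0.95; 1 -12 0 0 0 0 0.95")

```text
time_s: 7.05
eef_pos: [0.4799, 0.1428, 0.1344]
eef_rot: [0.0, -0.32, 0.947, -0.0]
wrist_force: [-0.9, 0.9, -0.9]
opening: 0.179
grasp_force: 60.4
```

Call:
carry_out(deltas="0 0 2 0 0 0 0.95; 0 0 4 0 0 0 0.95; 0 0 5 0 0 0 0.95; 0 0 6 0 0 0 0.95; 0 0 6 0 0 0 0.95")

```text
time_s: 7.68
eef_pos: [0.4796, 0.1429, 0.1281]
eef_rot: [-0.0, -0.32, 0.947, 0.0]
wrist_force: [-1.3, 2.1, -1.0]
opening: 0.177
grasp_force: 60.4
```

Call:
carry_out(deltas="0 0 1.5 0 0 0 0.95; 0 0 3 0 0 0 0.95; 0 0 3 0 0 0 0.95")

```text
time_s: 8.05
eef_pos: [0.4797, 0.1429, 0.1251]
eef_rot: [0.0, -0.32, 0.947, 0.0]
wrist_force: [-1.3, 1.7, -1.9]
opening: 0.175
grasp_force: 60.4
```

Call:
carry_out(deltas="0 3 0 0 0 0 0.95; 0 6 0 0 0 0 0.95; 0 9 0 0 0 0 0.95; -0.5 12 0 0 0 0 0.95; -1 15 0 0 0 0 0.95; -1 17 0 0 0 0 0.95; -1 19 0 0 0 0 0.95; -1 20 0 0 0 0 0.95; -1 20 0 0 0 0 0.95")

```text
time_s: 9.18
eef_pos: [0.4686, 0.1585, 0.1254]
eef_rot: [-0.0, -0.321, 0.947, -0.001]
wrist_force: [1.0, -4.7, -1.9]
opening: 0.176
grasp_force: 60.3
```

Call:
carry_out(deltas="0 -2.5 0 0 0 0 0.95; 0 -5 0 0 0 0 0.95; 0 -5 3 0 0 0 0.95; 0 -5 6 0 0 0 0.95; 0 -5 9 0 0 0 0.95; 0 -5 12 0 0 0 0.95; 0 -5 12 0 0 0 0.95")

```text
time_s: 10.05
eef_pos: [0.4712, 0.1554, 0.1129]
eef_rot: [-0.0, -0.32, 0.947, 0.0]
wrist_force: [-0.2, 0.5, -2.3]
opening: 0.176
grasp_force: 60.2
```

Call:
carry_out(deltas="0 0 3 0 0 0 0.95; 0 0 6 0 0 0 0.95; 0 0 9 0 0 0 0.95; 0 0 12 0 0 0 0.95; 0 0 12 0 0 0 0.95")

```text
time_s: 10.68
eef_pos: [0.4712, 0.1554, 0.1009]
eef_rot: [-0.0, -0.32, 0.947, 0.0]
wrist_force: [0.2, -0.1, -2.0]
opening: 0.177
grasp_force: 60.2
```

Call:
carry_out(deltas="0 0 3 0 0 0 0.95; 0 0 6 0 0 0 0.95; 0 0 9 0 0 0 0.95; 0 0 12 0 0 0 0.95; 0 0 12 0 0 0 0.95")

```text
time_s: 11.3
eef_pos: [0.4716, 0.1553, 0.0891]
eef_rot: [0.0, -0.32, 0.947, -0.0]
wrist_force: [1.6, -1.5, -2.7]
opening: 0.172
grasp_force: 60.1
```

Call:
carry_out(deltas="0 0 2 0 0 0 0.95; 0 0 4 0 0 0 0.95; 0 0 6 0 0 0 0.95; 0 0 8 0 0 0 0.95; 0 0 8 0 0 0 0.95")

```text
time_s: 11.92
eef_pos: [0.4715, 0.1554, 0.0811]
eef_rot: [0.0, -0.32, 0.947, -0.0]
wrist_force: [2.1, -0.8, -2.6]
opening: 0.179
grasp_force: 60.2
```

Call:
carry_out(deltas="0 0 1 0 0 0 0.95; 0 0 2 0 0 0 0.95; 0 0 2.5 0 0 0 0.95; 0 0 2.5 0 0 0 0.95")

```text
time_s: 12.42
eef_pos: [0.4716, 0.1554, 0.0793]
eef_rot: [0.0, -0.32, 0.947, -0.0]
wrist_force: [-0.6, -2.4, 4.4]
opening: 0.179
grasp_force: 61.5
```

Call:
carry_out(deltas="0 0 2 0 0 0 0.6; 0 0 2 0 0 0 0.6; 0 0 2 0 0 0 0.6; 0 0 2 0 0 0 0.6; 0 0 2 0 0 0 0.6; 0 0 -20 0 0 0 0.6; 0 0 -60 0 0 0 0.6; 0 0 -110 0 0 0 0.6; 20 0 -130 0 0 0 0.6; 40 0 -140 0 0 0 0.6; 40 0 -140 0 0 0 0.6; 40 0 -140 0 0 0 0.6")

```text
time_s: 13.92
eef_pos: [0.4399, 0.1313, 0.2185]
eef_rot: [0.0, -0.32, 0.947, 0.0]
wrist_force: [-0.3, -0.1, -0.2]
opening: 0.401
grasp_force: 0.0
```

```bash
python3 - <<'E'
from h import *
im,o=snap('wrist','w4'); print(o['time_s'],o['eef_pos'],o['wrist_force'],o['opening'])
a=im[40:340,130:430]; cv2.imwrite('pics/c5.png',cv2.resize(a,(600,600),interpolation=cv2.INTER_CUBIC))
E
```

```text
13.925 [0.43987096 0.13127802 0.21849993] [-0.32173242 -0.05163786 -0.19690324] 0.40083545745614907
```

View pics/c5.png

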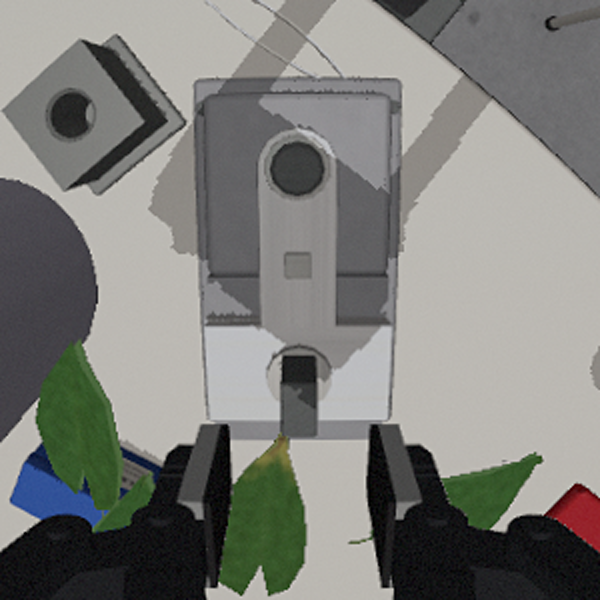

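The pin stands at (298,385) with its collar flat on the plate. Both arms are aligned with the block, and the gripper is clear of everything.

```bash
python3 -c "
from bench import ctrl; print(ctrl.hand_in())"
```

```text
the job is handed in; nothing more can be done
None
```

The pin is driven home through both aligned arms and released, and I handed the job in at about 14 s of the 61 s allowed; no verdict came back, but the last wrist view showed the collar flat on the upper arm and the gripper clear.

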